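# Put the dish tray away and latch the sample cabinet

### The job

Push the pulled-out dish tray of the small bench cabinet fully home, then swing the glazed door shut without slamming it and press it in until its spring latch snaps behind the keeper, so that it stays shut when you let go. Feel your way and press no harder than needed: the tray, door and cabinet must never get more than 25 N. Leave the other things on the bench where they are.

Things in the scene. Friction and masses are not known exactly. Their poses are not given: they have to be found in the camera images.
- cabinet: White box cabinet fixed to the bench, 250 mm wide (y), 220 deep (x), 210 high. Origin: bench level under the middle of its front plane; x points into it (the way the tray goes in), y along the front to the latch side, z up. Opening: y -80 to +80 mm, 20 to 185 mm high. Only a 14 mm cover, tape and pen lie on its roof, 28 mm or more behind the front. It, its tray and its door bear at most 25 N.
- tray (a joint): How far the dish tray is pulled out, m; 0 is fully home at a cushioned stop, within 6 mm counts as home. It slides level along the cabinet's x with about 1.5 N of friction and a little damping and stays where it is left. 140 mm wide, floor 112 mm above the bench, 40 mm high front panel. Left out by more than about 10 mm it blocks the door; the door cannot push it home.
- tray_pull (a point): Middle of the front face of the tray's black pull block (70 mm wide, 132 to 162 mm above the bench); moves with the tray. With the tray home this face still stands 12 mm in front of the cabinet's front plane, so fingertips held down in front of it can push it home.
- door (a joint): Opening angle of the door, rad. Vertical hinge at the cabinet's -y side; it swings out to the cabinet's -x; 1.57 is square to the front, 0 flat on the front, not quite reached. Swings freely with light friction, stays where left. Latched it rests somewhere from 0.01 to 0.08, as the keeper is fitted; unlatched, two sprung buffers on the jamb push it back to 0.09 or more. Shutting faster than 1.5 rad/s is slamming.
- door_hinge (a point): On the door's vertical hinge axis, level with the door's top edge, 202 mm above the bench; in the cabinet's frame at x -13 mm, y -100 mm. The axis runs through the middle of the leaf's thickness.
- door_corner (a point): Upper corner of the door's outer face at its free edge, 200 mm along the leaf from the hinge axis, 202 mm above the bench. The leaf: aluminium frame 22 mm thick, 26 mm stiles, flush clear pane, 8 to 202 mm above the bench. A bar handle stands 30 mm off the outer face on the latch-side stile, 28 to 113 mm above the bench; above it the face is smooth.
- door_press (a point): Good place to press: on the outer face, 185 mm along the leaf from the hinge axis, 158 mm above the bench (44 mm below the door's top). Over the last 15 mm or so the force here rises to about 7 to 14 N, eases while the tip crosses the roller, then the latch snaps out; 2 mm further on the door meets a hard stop. Nearer the hinge it takes more.
- latch (a joint): How far the brass spring latch is pressed into the door's free edge, m: 0 fully out, 0.012 fully in. About 9 mm must yield to pass the keeper; past it, it springs out again with a snap. Keeper and door stop are one fitting, and where it sits in or out of the front differs by up to 6 mm either way from case to case: where the latch snaps must be felt, or read from this value.
- latch_tip (a point): Tip of the latch's flat outer side; fully out it stands 12 mm out of the door's free edge. The latch is 20 mm high, its middle 98 mm above the bench, bevelled on the side towards the cabinet.
- jamb (a point): On the cabinet's front plane behind the keeper, 98 mm above the bench. The keeper: an upright steel roller, 8 mm thick, its axis 33 mm (give or take 6) in front of this point, in a rigid bracket reaching up to 46 mm out from the front, 68 to 128 mm above the bench, just beyond the shut door's free edge; its foot is the door's hard stop.
- dishes_a: Bystander: stack of three 62 mm culture dishes, 45 mm high, beside the latch side of the cabinet. Origin: centre of its underside.
- dishes_b: Bystander: stack of two 62 mm culture dishes, 30 mm high. Origin: centre of its underside.
- pen: Bystander: black marker pen, 110 mm long, 12 mm thick, lying on the cabinet's roof. Origin: under its middle.
- tape: Bystander: roll of tape, 90 mm across, 24 mm high, lying on the cabinet's roof. Origin: centre of its underside.
- bottle: Bystander: green bottle, 66 mm across, 190 mm high, beside the cabinet. Origin: centre of its underside.
- rack: Bystander: grey tube rack, 90 x 190 mm, 92 mm high. Origin: centre of its underside.
- beaker: Bystander: glass beaker, 72 mm across, 90 mm high. Origin: centre of its underside.

How it is judged:
On the way, in this order (a step that is already met when the one before it is completed fails the run):
1. the dish tray is fully home, with the door still open (value of joint tray below 0.006 m and value of joint door above 0.3 rad), for 0.2 s.
2. the door is shut and its latch has sprung out behind the keeper (value of joint tray below 0.006 m and value of joint door below 0.085 rad and value of joint latch below 0.002 m), for 0.2 s.
At the end, for the whole second after the job is handed in: The tray is home (within 6 mm of its stop), the door is latched and at rest (open by less than 0.085 rad, latch sprung out to within 2 mm) (all of step 2 and velocity of joint door between -0.05 and 0.05 rad/s); the robot touches nothing.
It fails at once if the tray, door or cabinet is pushed with more than 25 N (contact force between any of the fingers, the arm and cabinet above 25 N).
It fails at once if the door is slammed (swung shut faster than 1.5 rad/s) (velocity of joint door below -1.5 rad/s and value of joint door above 0.08 rad).
It fails at once if a bystander is moved by more than 30 mm (distance of any of dishes_a, dishes_b, pen, tape, bottle, rack, beaker from where it was at the start of the episode above 0.03 m).
It also fails if it takes over 61 s, if anything falls off the work surface, if the arm or the gripper's body presses on something with over 40 N, if the wrist force passes 120 N, or if a joint passes its speed limit or range.

### The arm

A 6-joint arm with a two-finger parallel gripper is mounted at the origin on the work surface. World frame = base frame: x ahead of the robot, y to its left, z up, the work surface at z = 0. Lengths are in m, angles in rad, forces in N, time in s.
With the tool pointing down it reaches from about 0.35 to 0.85 m from the base axis. Payload 8.1 kg.
Tool frame: the origin (TCP) lies at the very end of the fingers, on their centre line; the grasp point (between the pads) lies 19 mm behind it; z points along the fingers, y is the direction in which the jaws open and shut (so a half turn about z gives the same grasp; the last joint's range is limited). The gripper opens to 93 mm and grips with 3 to 60 N. Pads are 15 mm wide; open, the fingers measure 128 mm over their backs; the gripper's body (75 mm by 188 mm) begins 65 mm behind the grasp point.
Start: joints at [1.127, 0.13, 1.488, -0, 1.523, -0.085], TCP at [0.211, 0.562, 0.219] pointing down, gripper open.
Joint ranges: [-2.96, 2.96], [-0.89, 2.26], [0.02, 2.5], [-1.34, 4.48], [0, 2.73], [-2.66, 2.66]. Speed limits (rad/s): [2.39, 2.39, 2.79, 3.14, 3.14, 3.14].

### API

Orientations are given as a rotation vector (axis times angle).
In Python, from plant import * gives the robot as it stands.
- The arm moves only by the tool apply_moves, never from a script. Its argument "commands" is one flat list of numbers, 7 for each row, row after row: the shift along the world's x, y, z in cm, then the turn, a rotation vector about the world's x, y, z in rad, then the finger opening in cm, from 0 to 9.3. A call has 1 to 8 rows; each row shifts and turns the pose as measured when the row begins; what a row does not reach is not made up. A row lasts 1/8 s, in which the tool goes at most 62.5 mm and 10.7 degrees, less where a joint would pass 70% of its speed; a pose out of reach is approached as far as the arm can. A call with a gripper value outside its range is refused whole. The fingers move at their own pace and stop on an object; "squeeze" is the grip in N (left out, the last holds). Time passes only in rows, so rows that do not move let the fingers close. It gives the time, the measured TCP pose, the force and the opening at its end, in the units of the state.
- read_state(): the state, without advancing time (a new reading comes with each control period).
- read_camera(name): name is "scene" or "top" or "wrist"; returns (picture, depth): 420x560x3 uint8, blue, green, red; 420x560 float32, m along the optical axis (not along the pixel's ray), 0 where there is no reading.
- camera_model(name): a dict with "intrinsics" (3x3 intrinsics, pixels), "dist_coeffs" ([k1, k2, p1, p2, k3] as OpenCV has them; the pictures are not rectified), "R" (3x3) and "t" (3): a world point X has camera coordinates R X + t. Camera axes: x right, y down, z forward; pixel columns grow to the right and rows downward; lengths in m; the calibration is good to about 2 mm. A picture is of the moment at which its call begins: read the wrist's pose just before it. camera_model takes no time and is no camera call; for the wrist camera it gives the pose at the moment of the call.
- close_job(): hands the job in, once; it reports no verdict.
Trained networks look in the newest picture that a camera, given by its name, has taken for a name from the list of things; names that differ only in an ending like _2 or _b are one class to them, and where a whole thing is asked for, a point or a joint stands for the part that bears it (a point fixed in the world has none). Each returns a list of dicts, best first, with "conf" (0 to 1); they miss things now and then, are a little off and sometimes report something else, mostly with a low value. They report only what shows in the picture. A call takes as long as a camera call.
- find_in(query, camera): "point" ([x, y, z] in m, in the coordinates of the camera as it stood for that picture, good to about 4 mm: the middle of the surface that is visible of it).
- cut_out(query, camera): "mask" (420x560 bool, what is visible of it).
- spot_point(query, camera): "point" ([x, y, z] in m, in the coordinates of the camera as it stood for that picture, good to about 4 mm: a listed point, or the origin of a listed thing).
The state is a dict: "t": time; "q": joint angles; "dq": joint speeds; "joint_torque": joint torques, N m; "tool_pos": TCP position; "orientation": TCP orientation; "force": force on the tool from outside, world axes, zero at the start; "wrist_torque": the same for the moment, N m; "opening": finger opening in m.
Only numpy, scipy, OpenCV 4.12 (cv2) and the standard library are available. Lean on these libraries where they do the work, as an engineer would, in place of code of your own. Each camera call takes 0.05 s, during which the arm holds its last target. There are 200 camera calls.

## Working session

There is one attempt and no reset: what is moved stays moved. The work goes in short steps, Python scripts to look and compute and a tool call to move; the robot and the scene stay as the last step left them, time stands still between calls to the robot, and variables do not carry over. Pictures are saved under pics/ and viewed, about 8 in all and at most 12, crops included, and the job is handed in when it is done.

Besides the shell and the picture viewer there is one more tool, called after "Emit:" as name(argument=value, ...), one argument or row to a line, values as JSON. apply_moves: Moves the arm, as the interface text tells. Its arguments: {"type":"object","properties":{"commands":{"type":"array"},"squeeze":{"type":"number"}},"required":["commands"]}

```bash
mkdir -p pics; cat > h.py <<'E'
from plant import *
import numpy as np, cv2
def w(cam,p,m=None):
    m=m or camera_model(cam); return np.array(m["R"]).T@(np.array(p)-np.array(m["t"]))
def spots(cam,names,f=spot_point):
    for n in names:
        r=f(n,cam)
        m=camera_model(cam)
        print(cam,n,[(np.round(w(cam,d["point"],m),3).tolist(),round(d["conf"],2)) for d in r[:2]])
E
python3 - <<'E'
from h import *
for c in ["scene","top"]:
    p,d=read_camera(c); cv2.imwrite(f"pics/{c}0.png",p)
    spots(c,["cabinet","tray_pull","door_hinge","door_corner","door_press","jamb","latch_tip","dishes_a","bottle","rack","beaker"])
s=read_state();print(s)
E
```

```text
scene cabinet [([0.567, 0.151, 0.002], 0.77)]
scene tray_pull [([0.56, 0.08, 0.146], 0.56)]
scene door_hinge [([0.665, 0.134, 0.201], 0.87), ([0.567, 0.151, -0.003], 0.31)]
scene door_corner [([0.7, -0.065, 0.203], 0.93), ([0.565, 0.148, 0.005], 0.51)]
scene door_press [([0.698, -0.051, 0.156], 0.75)]
scene jamb [([0.46, 0.156, 0.096], 0.96), ([0.383, 0.142, -0.003], 0.66)]
scene latch_tip [([0.373, 0.269, -0.003], 0.62), ([0.698, -0.075, 0.097], 0.49)]
scene dishes_a [([0.494, -0.385, -0.001], 0.68), ([0.382, 0.141, -0.002], 0.58)]
scene bottle [([0.372, 0.271, -0.004], 0.87)]
scene rack [([0.621, -0.462, -0.004], 0.67), ([0.664, 0.134, 0.201], 0.53)]
scene beaker [([0.341, -0.265, -0.002], 0.9), ([0.492, -0.386, -0.0], 0.68)]
top cabinet [([0.566, 0.156, 0.001], 0.78)]
top tray_pull [([0.561, 0.084, 0.145], 0.82), ([0.7, -0.066, 0.204], 0.36)]
top door_hinge [([0.662, 0.137, 0.2], 0.57)]
top door_corner [([0.701, -0.064, 0.201], 0.78), ([0.698, -0.079, 0.1], 0.47)]
top door_press [([0.7, -0.045, 0.158], 0.7)]
top jamb [([0.46, 0.159, 0.092], 0.79)]
top latch_tip [([0.699, -0.075, 0
[... 221 characters left out ...]
6, 0.083, 0.146], 0.45)]
{'t': 1.2, 'q': array([ 1.12661024e+00,  1.30412339e-01,  1.48819994e+00, -3.81350590e-05,
        1.52301066e+00, -8.53829371e-02]), 'dq': array([-3.31481115e-04,  6.81932041e-05, -3.02600021e-04,  4.07643689e-04,
        3.81826084e-04,  5.35446624e-04]), 'joint_torque': array([-6.83248491e-04, -5.59776342e+01, -4.92047238e+01,  7.65158446e-02,
        2.29671219e-02, -8.48385912e-05]), 'tool_pos': array([0.2106744 , 0.56179512, 0.21862787]), 'orientation': array([ 5.60580289e-01,  3.09114428e+00, -6.15732244e-05]), 'force': array([-0.49137418, -0.65392699,  0.00110895]), 'wrist_torque': array([-0.02429907, -0.02915303,  0.03138829]), 'opening': 0.0927903024438166}
```

View pics/scene0.png

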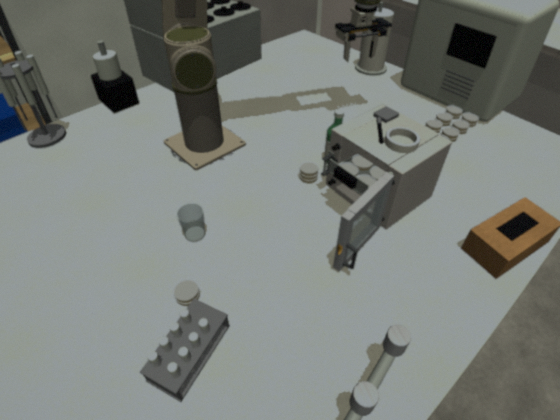

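View pics/top0.png

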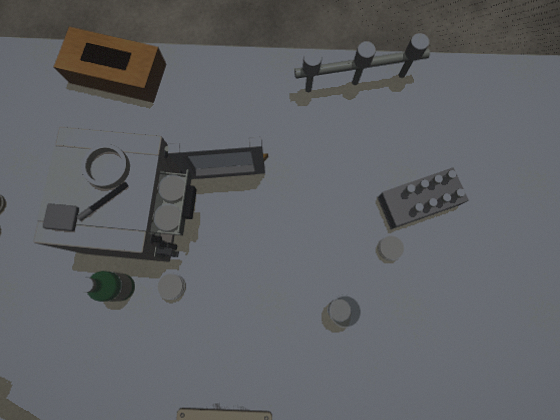

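Scene view: cabinet at (390,160) with its door open toward (360,230), the tray pull at (345,175), and the beaker, dishes and rack well clear at lower left. Top view: the cabinet opens to the right (world −y), the leaf runs (165–265,160), and the pull is at (190,203). The network points agree between the cameras and with the stated sizes. That gives x_c ≈ (0.045, 0.999), the tray about 59 mm out and the door about 1.74 rad open.

Next I lift clear and cross to the front of the tray, fingers closed and jaws along the front.

Emit:
apply_moves(
  commands=[0, 0, 5, 0, 0, 0, 0, 0, 0, 5, 0, 0, -0.157, 0, 3.2, -4.7, 0, 0, 0, -0.157, 0, 3.2, -4.7, 0, 0, 0, -0.157, 0, 3.2, -4.7, 0, 0, 0, -0.157, 0, 3.2, -4.7, 0, 0, 0, -0.157, 0, 3.2, -4.7, 0, 0, 0, -0.157, 0, 3.2, -4.7, 0, 0, 0, -0.157, 0],
  squeeze=10,
)

```text
t: 2.2
tool_pos: [0.4045, 0.2734, 0.3214]
orientation: [-2.123, -2.314, -0.006]
force: [0.7, 0.6, 1.0]
opening: 0.0174
```

Emit:
apply_moves(
  commands=[3.1, -4.7, 0, 0, 0, -0.07, 0, 3.1, -4.7, 0, 0, 0, -0.06, 0, 3.1, -4.7, 0, 0, 0, 0, 0, 3.1, -4.7, 0, 0, 0, 0, 0, 3.1, -4.7, 0, 0, 0, 0, 0, 0, 0, 0, 0, 0, 0, 0],
)

```text
t: 2.95
tool_pos: [0.5646, 0.0261, 0.3218]
orientation: [-2.283, -2.158, -0.009]
force: [0.3, 0.4, -0.1]
opening: 0.0003
```

```bash
python3 - <<'E'
from h import *
from scipy.spatial.transform import Rotation as R
s=read_state();print(s["t"],s["tool_pos"],s["force"],R.from_rotvec(s["orientation"]).as_matrix().round(3).tolist())
for c in ["scene","top","wrist"]:
    p,d=read_camera(c); spots(c,["tray_pull","door_corner","door_press","door_hinge"])
E
```

```text
2.95 [0.56462707 0.02606876 0.32180394] [ 0.32699692  0.35426233 -0.06576883] [[0.056, 0.998, 0.004], [0.998, -0.056, 0.004], [0.004, 0.004, -1.0]]
scene tray_pull [([0.563, 0.078, 0.146], 0.56)]
scene door_corner [([0.699, -0.064, 0.205], 0.82)]
scene door_press [([0.697, -0.051, 0.155], 0.95)]
scene door_hinge [([0.661, 0.132, 0.2], 0.9), ([0.383, 0.145, 0.0], 0.31)]
top tray_pull []
top door_corner [([0.701, -0.065, 0.2], 0.9)]
top door_press [([0.697, -0.044, 0.16], 0.96)]
top door_hinge []
wrist tray_pull [([0.562, 0.078, 0.148], 0.84)]
wrist door_corner [([0.699, -0.062, 0.204], 0.85)]
wrist door_press [([0.703, -0.052, 0.159], 0.89)]
wrist door_hinge [([0.663, 0.13, 0.205], 0.75)]
```

Emit:
apply_moves(
  commands=[0, 0, -5, 0, 0, 0, 0, 0, 0, -5, 0, 0, 0, 0, 0, 0, -5, 0, 0, 0, 0, 0, 0, -2.9, 0, 0, 0, 0, 0, 1.5, 0, 0, 0, 0, 0, 0, 1.5, 0, 0, 0, 0, 0, 0, 0.6, 0, 0, 0, 0, 0, 0, 0.6, 0, 0, 0, 0],
)

```text
schema error: expected a multiple of 7 numbers
```

Emit:
apply_moves(
  commands=[0, 0, -5, 0, 0, 0, 0, 0, 0, -5, 0, 0, 0, 0, 0, 0, -5, 0, 0, 0, 0, 0, 0, -2.9, 0, 0, 0, 0, 0, 1.5, 0, 0, 0, 0, 0, 0, 1.5, 0, 0, 0, 0, 0, 0, 0.6, 0, 0, 0, 0, 0, 0, 0.6, 0, 0, 0, 0, 0],
)

```text
t: 4.7
tool_pos: [0.5658, 0.0748, 0.1452]
orientation: [2.272, 2.159, 0.022]
force: [-0.1, -1.1, -0.7]
opening: 0.0003
```

Emit:
apply_moves(
  commands=[0, 0.7, 0, 0, 0, 0, 0, 0, 0.7, 0, 0, 0, 0, 0, 0, 0.7, 0, 0, 0, 0, 0, 0, 0.7, 0, 0, 0, 0, 0, 0, 0.7, 0, 0, 0, 0, 0, 0, 0.6, 0, 0, 0, 0, 0],
)

```text
t: 5.45
tool_pos: [0.5671, 0.1177, 0.1468]
orientation: [2.271, 2.156, 0.025]
force: [1.3, -1.8, -0.8]
opening: 0.0005
```

Emit:
apply_moves(
  commands=[0, 0.4, 0, 0, 0, 0, 0, 0, 0.4, 0, 0, 0, 0, 0, 0, 0.3, 0, 0, 0, 0, 0],
)

```text
t: 5.82
tool_pos: [0.5672, 0.1297, 0.1469]
orientation: [2.271, 2.156, 0.025]
force: [1.7, -1.8, -0.0]
opening: 0.0008
```

Emit:
apply_moves(
  commands=[0, 0.2, 0, 0, 0, 0, 0, 0, 0.2, 0, 0, 0, 0, 0],
)

```text
t: 6.08
tool_pos: [0.5672, 0.1313, 0.1469]
orientation: [2.269, 2.153, 0.02]
force: [-0.8, -13.7, 1.7]
opening: 0.0004
```

Emit:
apply_moves(
  commands=[0, -1.5, 0, 0, 0, 0, 0, 0, -3, 0, 0, 0, 0, 0, 0, -1, 5, 0, 0, 0, 0, 0, 0, 5.5, 0, 0, 0, 0, 0, 0, 5.5, 0, 0, 0.175, 0, 2, -1.5, 0, 0, 0, 0.175, 0, 2, -1.5, 0, 0, 0, 0.175, 0, 2, -1.5, 0, 0, 0, 0.175, 0],
)

```text
t: 7.08
tool_pos: [0.6248, 0.0276, 0.3128]
orientation: [1.363, 2.822, 0.024]
force: [-0.4, 1.4, -0.5]
opening: 0.0004
```

Emit:
apply_moves(
  commands=[2, -1.5, 0, 0, 0, 0.175, 0, 2, -1.5, 0, 0, 0, 0.175, 0, 2, -1.5, 0, 0, 0, 0.175, 0, 2, -1.5, 0, 0, 0, 0.175, 0, 2, -1, 0, 0, 0, 0.175, 0, 0.5, 0, 0, 0, 0, 0.175, 0, 0, 0, 0, 0, 0, 0, 0],
)

```text
t: 7.95
tool_pos: [0.7323, -0.0489, 0.3106]
orientation: [0.289, -3.122, -0.036]
force: [-1.3, 0.1, 0.2]
opening: 0.0006
```

```bash
python3 - <<'E'
from h import *
from scipy.spatial.transform import Rotation as R
s=read_state();print(s["t"],s["tool_pos"],s["force"],R.from_rotvec(s["orientation"]).as_matrix().round(3).tolist())
for c in ["scene","top","wrist"]:
    p,d=read_camera(c); cv2.imwrite(f"pics/{c}1.png",p);spots(c,["tray_pull","door_corner","door_press","door_hinge"])
E
```

```text
7.95 [ 0.73233073 -0.04893914  0.310589  ] [-1.32009553  0.08673388  0.24386778] [[-0.983, -0.184, -0.008], [-0.184, 0.983, 0.022], [0.004, 0.023, -1.0]]
scene tray_pull [([0.613, 0.249, 0.21], 0.59)]
scene door_corner [([0.698, -0.062, 0.203], 0.56), ([0.346, -0.262, 0.0], 0.47)]
scene door_press [([0.698, -0.052, 0.155], 0.67), ([0.566, 0.15, 0.001], 0.66)]
scene door_hinge [([0.661, 0.13, 0.202], 0.94)]
top tray_pull []
top door_corner [([0.702, -0.066, 0.203], 0.77)]
top door_press [([0.697, -0.047, 0.16], 0.89)]
top door_hinge []
wrist tray_pull [([0.568, 0.138, 0.149], 0.88), ([0.699, -0.079, 0.1], 0.57)]
wrist door_corner [([0.699, -0.06, 0.202], 0.61), ([0.622, -0.463, -0.0], 0.35)]
wrist door_press [([0.7, -0.051, 0.161], 0.65), ([0.702, -0.079, 0.099], 0.17)]
wrist door_hinge [([0.664, 0.131, 0.2], 0.65)]
```

Emit:
apply_moves(
  commands=[0, 0, -5, 0, 0, -0.06, 0, 0, 0, -5, 0, 0, 0, 0, 0, 0, -5, 0, 0, 0, 0, -0.8, 0, 0, 0, 0, 0, 0],
)

```text
t: 9.2
tool_pos: [0.724, -0.0483, 0.1593]
orientation: [0.194, -3.134, -0.033]
force: [-1.0, 0.1, -0.5]
opening: 0.0006
```

```bash
cat > arc.py <<'E'
from h import *
import sys
from scipy.spatial.transform import Rotation as R
H=np.array([0.6635,0.132]); T0=np.radians(177.4)
u=lambda a:np.array([np.cos(a),np.sin(a)])
pos=lambda th:H+0.185*u(T0+th)+0.0185*u(T0+th+np.pi/2)
s=read_state(); p=s["tool_pos"]; m=R.from_rotvec(s["orientation"]).as_matrix()
yaw=np.arctan2(m[1,1],m[0,1]); d=p[:2]-H
L=np.hypot(.185,.0185); 
th=(np.arctan2(d[1],d[0])-np.arctan2(.0185,.185)-T0)%(2*np.pi)
jaw=(yaw-T0+np.pi/2)%np.pi-np.pi/2
print("t",s["t"],p.round(4),"F",s["force"].round(2),"r",np.hypot(*d).round(4),L.round(4),"theta",round(th,3),"jaw-th",round((jaw-th+np.pi/2)%np.pi-np.pi/2,3),"tilt",m[:,2].round(3))
ths=th-float(sys.argv[1])*np.arange(0,9); ps=np.array([pos(t) for t in ths]); 
print("to ideal now",((ps[0]-p[:2])*100).round(2)); print((np.diff(ps,axis=0)*100).round(2).tolist())
E
python3 arc.py 0.09
```

```text
t 9.2 [ 0.724  -0.0483  0.1593] F [-1.02  0.15 -0.46] r 0.1902 0.1859 theta 1.84 jaw-th -0.101 tilt [-0.002  0.021 -1.   ]
to ideal now [-0.14  0.4 ]
[[-1.61, -0.46], [-1.64, -0.31], [-1.66, -0.16], [-1.67, -0.01], [-1.67, 0.14], [-1.65, 0.29], [-1.62, 0.43], [-1.57, 0.58]]
```

Emit:
apply_moves(
  commands=[-0.6, 0, 0, 0, 0, 0, 0, -0.6, 0, 0, 0, 0, 0, 0, -0.6, 0, 0, 0, 0, 0, 0, -0.8, 0, 0, 0, 0, -0.02, 0, -1.0, -0.05, 0, 0, 0, -0.05, 0, -1.2, 0, 0, 0, 0, -0.06, 0, -1.3, 0.1, 0, 0, 0, -0.07, 0, -1.3, 0.1, 0, 0, 0, -0.07, 0],
)

```text
t: 10.2
tool_pos: [0.6516, -0.0481, 0.1733]
orientation: [0.248, 3.112, 0.024]
force: [0.1, -0.8, -0.9]
opening: 0.0007
```

```bash
python3 arc.py 0.08
```

```text
t 10.2 [ 0.6516 -0.0481  0.1733] F [ 0.1  -0.77 -0.88] r 0.1805 0.1859 theta 1.45 jaw-th 0.007 tilt [ 0.021  0.014 -1.   ]
to ideal now [-0.04 -0.54]
[[-1.48, 0.16], [-1.46, 0.28], [-1.43, 0.39], [-1.4, 0.5], [-1.35, 0.61], [-1.3, 0.72], [-1.24, 0.82], [-1.17, 0.92]]
```

Emit:
apply_moves(
  commands=[-1.5, 0, -0.3, 0, 0, -0.08, 0, -1.45, 0.1, -0.3, 0, 0, -0.08, 0, -1.45, 0.3, -0.3, 0, 0, -0.08, 0, -1.4, 0.45, -0.3, 0, 0, -0.08, 0, -1.35, 0.55, -0.3, 0, 0, -0.08, 0, -1.3, 0.7, -0.3, 0, 0, -0.08, 0, -1.25, 0.8, -0.3, 0, 0, -0.08, 0, -1.15, 0.9, -0.3, 0, 0, -0.08, 0],
)

```text
t: 11.2
tool_pos: [0.541, -0.0104, 0.1569]
orientation: [1.25, 2.84, 0.012]
force: [-0.2, -0.6, 0.4]
opening: 0.0007
```

```bash
python3 arc.py 0.08
```

```text
t 11.2 [ 0.541  -0.0104  0.1569] F [-0.15 -0.58  0.36] r 0.1878 0.1859 theta 0.806 jaw-th -0.019 tilt [ 0.038 -0.008 -0.999]
to ideal now [0.12 0.14]
[[-1.09, 1.01], [-1.0, 1.1], [-0.91, 1.17], [-0.82, 1.24], [-0.71, 1.3], [-0.61, 1.36], [-0.5, 1.4], [-0.38, 1.44]]
```

Emit:
apply_moves(
  commands=[-1.0, 1.0, 0, 0, 0.02, -0.08, 0, -1.0, 1.1, 0, 0, 0.02, -0.08, 0, -0.9, 1.15, 0, 0, 0, -0.08, 0, -0.7, 1.0, 0, 0, 0, -0.07, 0, -0.5, 0.8, 0, 0, 0, -0.05, 0, -0.35, 0.7, 0, 0, 0, -0.04, 0, -0.3, 0.6, 0, 0, 0, -0.04, 0],
)

```text
t: 12.08
tool_pos: [0.4914, 0.0547, 0.1618]
orientation: [1.885, 2.503, -0.013]
force: [-0.6, 0.4, 0.0]
opening: 0.0004
```

```bash
python3 arc.py 0.03; python3 - <<'E'
from h import *
p,d=read_camera("scene"); cv2.imwrite("pics/s2.png",p[80:300,260:480].repeat(3,0).repeat(3,1)[:600]); spots("scene",["door_corner","door_press","latch_tip"])
p,d=read_camera("wrist"); spots("wrist",["door_corner","door_press","latch_tip"])
E
```

```text
t 12.075 [0.4914 0.0547 0.1618] F [-0.65  0.43  0.  ] r 0.1887 0.1859 theta 0.368 jaw-th -0.043 tilt [ 0.002 -0.012 -1.   ]
to ideal now [0.25 0.11]
[[-0.22, 0.51], [-0.21, 0.52], [-0.19, 0.52], [-0.17, 0.53], [-0.16, 0.53], [-0.14, 0.54], [-0.13, 0.54], [-0.11, 0.55]]
scene door_corner [([0.477, 0.06, 0.204], 0.84)]
scene door_press [([0.488, 0.063, 0.154], 0.8)]
scene latch_tip [([0.469, 0.059, 0.097], 0.4)]
wrist door_corner [([0.476, 0.066, 0.205], 0.65)]
wrist door_press [([0.383, 0.143, 0.003], 0.2)]
wrist latch_tip [([0.466, 0.058, 0.1], 0.69)]
```

Emit:
apply_moves(
  commands=[-0.2, 0.6, 0, 0, 0, -0.02, 0, -0.1, 0.6, 0, 0, 0, -0.02, 0, -0.1, 0.5, 0, 0, 0, -0.03, 0, -0.1, 0.5, 0, 0, 0, -0.03, 0, 0, 0.4, 0, 0, 0, -0.02, 0],
)

```text
t: 13.1
tool_pos: [0.486, 0.0819, 0.1608]
orientation: [2.04, 2.381, -0.016]
force: [-0.5, -0.6, 0.5]
opening: 0.0002
```

```bash
python3 arc.py 0.02
```

```text
t 13.1 [0.486  0.0819 0.1608] F [-0.47 -0.63  0.51] r 0.1844 0.1859 theta 0.221 jaw-th -0.022 tilt [-0.002 -0.012 -1.   ]
to ideal now [-0.15 -0.04]
[[-0.1, 0.36], [-0.09, 0.36], [-0.08, 0.36], [-0.08, 0.36], [-0.07, 0.37], [-0.06, 0.37], [-0.05, 0.37], [-0.05, 0.37]]
```

Now small steps, feeling the force.

Emit:
apply_moves(
  commands=[-0.1, 0.3, 0, 0, 0, -0.015, 0, -0.1, 0.3, 0, 0, 0, -0.015, 0],
)

```text
t: 13.35
tool_pos: [0.484, 0.0885, 0.1608]
orientation: [2.077, 2.349, -0.016]
force: [0.0, -1.3, 0.5]
opening: 0.0003
```

Emit:
apply_moves(
  commands=[-0.1, 0.2, 0, 0, 0, -0.015, 0, -0.1, 0.2, 0, 0, 0, -0.015, 0],
)

```text
t: 13.6
tool_pos: [0.4819, 0.0928, 0.1608]
orientation: [2.114, 2.315, -0.016]
force: [0.5, 0.3, 0.0]
opening: 0.0004
```

Emit:
apply_moves(
  commands=[0, 0.2, 0, 0, 0, -0.01, 0],
)

```text
t: 13.72
tool_pos: [0.4818, 0.0949, 0.1608]
orientation: [2.127, 2.304, -0.016]
force: [0.2, -0.6, -0.2]
opening: 0.0004
```

Emit:
apply_moves(
  commands=[0, 0.2, 0, 0, 0, -0.01, 0],
)

```text
t: 13.85
tool_pos: [0.4817, 0.097, 0.1608]
orientation: [2.139, 2.292, -0.017]
force: [0.2, -0.4, 0.7]
opening: 0.0004
```

Emit:
apply_moves(
  commands=[0, 0.2, 0, 0, 0, -0.01, 0],
)

```text
t: 13.98
tool_pos: [0.4817, 0.0991, 0.1608]
orientation: [2.152, 2.281, -0.017]
force: [-1.0, -0.3, 0.4]
opening: 0.0005
```

Emit:
apply_moves(
  commands=[0, 0.2, 0, 0, 0, -0.01, 0],
)

```text
t: 14.1
tool_pos: [0.4818, 0.1012, 0.1608]
orientation: [2.164, 2.269, -0.017]
force: [0.4, -1.0, -0.4]
opening: 0.0005
```

Emit:
apply_moves(
  commands=[0, 0.15, 0, 0, 0, -0.01, 0],
)

```text
t: 14.22
tool_pos: [0.4817, 0.1029, 0.1607]
orientation: [2.176, 2.258, -0.017]
force: [-0.6, -0.1, 0.8]
opening: 0.0006
```

```bash
python3 arc.py 0.02;  python3 - <<'E'
from h import *
p,d=read_camera("scene"); spots("scene",["door_corner","door_press","latch_tip"])
E
```

```text
t 14.225 [0.4817 0.1029 0.1607] F [-0.61 -0.07  0.84] r 0.1841 0.1859 theta 0.105 jaw-th -0.023 tilt [-0.003 -0.012 -1.   ]
to ideal now [-0.18 -0.03]
[[-0.06, 0.37], [-0.05, 0.37], [-0.04, 0.37], [-0.03, 0.37], [-0.03, 0.37], [-0.02, 0.37], [-0.01, 0.37], [-0.0, 0.37]]
scene door_corner [([0.468, 0.115, 0.206], 0.57)]
scene door_press []
scene latch_tip []
```

Emit:
apply_moves(
  commands=[0, 0.15, 0, 0, 0, -0.01, 0],
)

```text
t: 14.55
tool_pos: [0.4818, 0.1042, 0.1608]
orientation: [2.187, 2.247, -0.017]
force: [-0.1, -1.2, -0.4]
opening: 0.0008
```

Emit:
apply_moves(
  commands=[0, 0.15, 0, 0, 0, -0.01, 0],
)

```text
t: 14.68
tool_pos: [0.4817, 0.1054, 0.1607]
orientation: [2.199, 2.235, -0.018]
force: [-0.9, -5.3, 1.0]
opening: 0.0001
```

Emit:
apply_moves(
  commands=[0, 0.12, 0, 0, 0, 0, 0],
)

```text
t: 14.8
tool_pos: [0.4816, 0.1059, 0.1608]
orientation: [2.199, 2.234, -0.02]
force: [-1.5, -5.9, 0.2]
opening: 0.0003
```

Emit:
apply_moves(
  commands=[0, 0.12, 0, 0, 0, 0, 0],
)

```text
t: 14.92
tool_pos: [0.4816, 0.1062, 0.1608]
orientation: [2.199, 2.233, -0.022]
force: [-0.7, -5.8, 1.2]
opening: 0.0005
```

Emit:
apply_moves(
  commands=[0, 0.16, 0, 0, 0, 0, 0],
)

```text
t: 15.05
tool_pos: [0.4815, 0.1069, 0.1608]
orientation: [2.199, 2.231, -0.024]
force: [-1.3, -7.2, 1.3]
opening: 0.0004
```

Emit:
apply_moves(
  commands=[0, 0.18, 0, 0, 0, 0, 0],
)

```text
t: 15.18
tool_pos: [0.4814, 0.1076, 0.1608]
orientation: [2.199, 2.23, -0.027]
force: [-1.0, -7.7, 0.7]
opening: 0.0006
```

Emit:
apply_moves(
  commands=[0, 0.2, 0, 0, 0, -0.01, 0],
)

```text
t: 15.3
tool_pos: [0.4812, 0.1084, 0.1608]
orientation: [2.21, 2.217, -0.03]
force: [-2.0, -9.0, 1.4]
opening: 0.0003
```

Emit:
apply_moves(
  commands=[0, 0.2, 0, 0, 0, -0.01, 0],
)

```text
t: 15.42
tool_pos: [0.481, 0.1092, 0.1608]
orientation: [2.221, 2.204, -0.034]
force: [-1.9, -9.1, 2.7]
opening: 0.0006
```

Emit:
apply_moves(
  commands=[0, 0.2, 0, 0, 0, -0.01, 0],
)

```text
t: 15.55
tool_pos: [0.4808, 0.1097, 0.1608]
orientation: [2.232, 2.191, -0.038]
force: [-1.3, -7.8, 3.3]
opening: 0.0005
```

Emit:
apply_moves(
  commands=[0, 0.2, 0, 0, 0, -0.005, 0],
)

```text
t: 15.68
tool_pos: [0.4807, 0.1103, 0.1609]
orientation: [2.238, 2.183, -0.041]
force: [-1.2, -8.9, 1.9]
opening: 0.0004
```

Emit:
apply_moves(
  commands=[0, 0.2, 0, 0, 0, -0.005, 0],
)

```text
t: 15.8
tool_pos: [0.4806, 0.1109, 0.1609]
orientation: [2.243, 2.176, -0.045]
force: [-1.8, -7.2, 2.1]
opening: 0.0005
```

Emit:
apply_moves(
  commands=[0, 0.2, 0, 0, 0, -0.005, 0],
)

```text
t: 15.92
tool_pos: [0.4804, 0.1116, 0.1609]
orientation: [2.249, 2.168, -0.048]
force: [-1.1, -6.5, 1.7]
opening: 0.0003
```

Emit:
apply_moves(
  commands=[0, 0.18, 0, 0, 0, 0, 0],
)

```text
t: 16.05
tool_pos: [0.4803, 0.1125, 0.1609]
orientation: [2.249, 2.167, -0.05]
force: [-0.2, -4.3, 0.6]
opening: 0.0005
```

Emit:
apply_moves(
  commands=[0, 0.18, 0, 0, 0, 0, 0],
)

```text
t: 16.18
tool_pos: [0.4802, 0.1136, 0.1609]
orientation: [2.249, 2.166, -0.052]
force: [-0.3, -4.5, 1.1]
opening: 0.0007
```

Emit:
apply_moves(
  commands=[0, 0.16, 0, 0, 0, 0, 0],
)

```text
t: 16.3
tool_pos: [0.4802, 0.1149, 0.1609]
orientation: [2.249, 2.165, -0.053]
force: [-2.0, -3.9, 1.4]
opening: 0.0001
```

```bash
python3 arc.py 0.02
```

```text
t 16.3 [0.4802 0.1149 0.1609] F [-2.02 -3.87  1.44] r 0.1841 0.1859 theta 0.039 jaw-th -0.031 tilt [-0.011 -0.037 -0.999]
to ideal now [-0.18 -0.02]
[[-0.03, 0.37], [-0.02, 0.37], [-0.02, 0.37], [-0.01, 0.37], [-0.0, 0.37], [0.01, 0.37], [0.01, 0.37], [0.02, 0.37]]
```

Emit:
apply_moves(
  commands=[0, 0.14, 0, 0, 0, 0, 0],
)

```text
t: 16.42
tool_pos: [0.4801, 0.1165, 0.161]
orientation: [2.249, 2.165, -0.053]
force: [-0.0, -2.9, 0.7]
opening: 0.0004
```

Emit:
apply_moves(
  commands=[0, 0.14, 0, 0, 0, 0, 0],
)

```text
t: 16.55
tool_pos: [0.4802, 0.1184, 0.1609]
orientation: [2.249, 2.166, -0.051]
force: [-0.5, -2.7, -0.6]
opening: 0.0006
```

Emit:
apply_moves(
  commands=[0, 0.14, 0, 0, 0, 0, 0],
)

```text
t: 16.68
tool_pos: [0.4802, 0.1197, 0.1609]
orientation: [2.249, 2.165, -0.052]
force: [-0.6, -5.2, 2.0]
opening: 0.0004
```

Emit:
apply_moves(
  commands=[0, 0.12, 0, 0, 0, 0, 0],
)

```text
t: 16.8
tool_pos: [0.4802, 0.1201, 0.161]
orientation: [2.248, 2.164, -0.054]
force: [-1.5, -10.4, 1.9]
opening: 0.0002
```

Emit:
apply_moves(
  commands=[0, 0.12, 0, 0, 0, 0, 0],
)

```text
t: 16.92
tool_pos: [0.4801, 0.1201, 0.1609]
orientation: [2.248, 2.162, -0.057]
force: [-1.7, -11.1, 1.6]
opening: 0.0007
```

The door has met its hard stop: the position no longer moves and the force rose to 11 N. I back off slowly and check whether the door stays.

Emit:
apply_moves(
  commands=[0, -0.2, 0, 0, 0, 0, 0, 0, -0.2, 0, 0, 0, 0, 0, 0, -0.4, 0, 0, 0, 0, 0, 0, -1, 0, 0, 0, 0, 0, 0, -2, 0, 0, 0, 0, 0, 0, -3, 0, 0, 0, 0, 0, 0, -3, 0, 0, 0, 0, 0, 0, 0, 0, 0, 0, 0, 0],
)

```text
t: 17.92
tool_pos: [0.4802, 0.019, 0.1611]
orientation: [2.247, 2.165, -0.053]
force: [0.0, 0.2, 0.7]
opening: 0.0005
```

```bash
python3 - <<'E'
from h import *
print(read_state()["tool_pos"],read_state()["force"])
for c in ["scene","top","wrist"]:
    p,d=read_camera(c); cv2.imwrite(f"pics/{c}3.png",p); spots(c,["door_corner","door_press","latch_tip","tray_pull","door_hinge","jamb"])
    if c=="scene": s=cv2.resize(p[90:290,260:460],(590,590),interpolation=2); cv2.imwrite("pics/sc.png",s)
E
```

```text
[0.48018604 0.01898584 0.16111083] [0.03542359 0.17974066 0.67853877]
scene door_corner [([0.616, 0.247, 0.209], 0.28)]
scene door_press [([0.479, 0.128, 0.155], 0.55)]
scene latch_tip []
scene tray_pull []
scene door_hinge [([0.479, 0.131, 0.156], 0.74), ([0.665, 0.134, 0.203], 0.63)]
scene jamb [([0.46, 0.155, 0.095], 0.94)]
top door_corner [([0.468, 0.128, 0.203], 0.78)]
top door_press []
top latch_tip []
top tray_pull []
top door_hinge [([0.663, 0.138, 0.204], 0.62)]
top jamb [([0.375, 0.277, -0.001], 0.73), ([0.466, 0.131, 0.205], 0.56)]
wrist door_corner [([0.465, 0.131, 0.202], 0.67)]
wrist door_press [([0.484, 0.127, 0.159], 0.69)]
wrist latch_tip [([0.452, 0.13, 0.103], 0.36)]
wrist tray_pull []
wrist door_hinge [([0.455, 0.131, 0.101], 0.49)]
wrist jamb [([0.459, 0.157, 0.101], 0.88)]
```

View pics/wrist3.png

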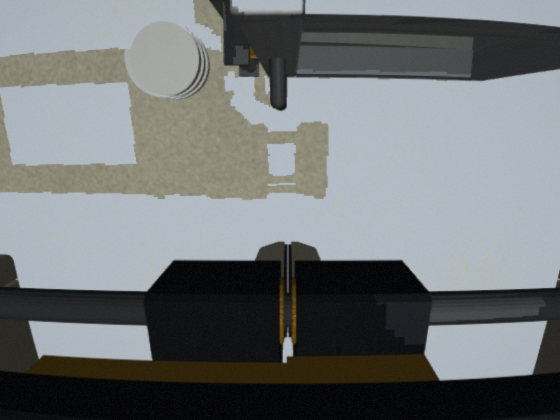

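View pics/top3.png

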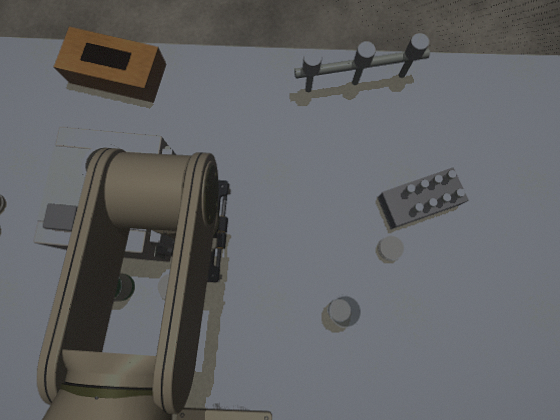

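The wrist picture shows the door flat against the front, with the brass latch at (250,60) in the keeper bracket and the finger tips at (288,265) well clear. In the top picture the bench things that aren't under the arm are where they were. I'll hand in.

```bash
python3 -c "
from plant import *
print(read_state()['t']); print(close_job())"
```

```text
18.975
the job is handed in; nothing more can be done
None
```

I pushed the tray home and swung the door shut behind it, and my checks say it latched. The job was handed in at t ≈ 19 s; no verdict was reported.

- **Tray:** The fingers pushed it in until they met the stop at about 14 N. Seen from the wrist camera afterwards, the pull face was at y ≈ 0.138 m, which fits a tray that is fully home.
- **Door:** I swung it shut at about 0.6 rad/s. The force rose to about 9 N, eased to about 3 N with a small jump forward, then rose to 11 N at the hard stop.
- **After release:** I backed the fingers off about 10 cm. The press point stayed at y ≈ 0.127–0.128 m, where it was at the stop; an unlatched door would have sprung back to about 0.113 m. The wrist force read close to zero.
- **Peak force:** The highest reading at the end of any move was about 14 N. Force within a move was not recorded.
- **Uncertain or failed checks:**
  - I could not read the latch value itself, so the snap is inferred from the force and the door staying put.
  - The scene camera gave one wrong low-confidence door-corner point (0.28) and missed the latch tip; the top and wrist cameras agreed on the corner to 3 mm.
  - In the last top picture the arm hid the pen and tape, so I did not check them there.

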